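# Break down the clamp stack and put its parts back in their places

## Robot

A 6-joint arm with a two-finger parallel gripper is mounted at the origin on a cart in front of the work surface, level with it; the furniture and walls round the work are solid. World frame = base frame: x ahead of the robot, y to its left, z up, the work surface at z = 0. Lengths are in m, angles in rad, forces in N, time in s.
With the tool pointing down it reaches from about 0.375 to 0.925 m from the base axis. Payload 5.7 kg.
Tool frame: the origin (TCP) lies between the finger pads; the fingertips stand 14 mm ahead of it and the grasp point (between the pads) lies 5 mm behind it; z points along the fingers, y is the line along which they close (so a half turn about z gives the same grasp; the last joint's range is limited). The gripper opens to 85 mm and grips with 20 to 120 N. Pads are 22 mm wide; open, the fingers measure 114 mm over their backs; the gripper's body (76 mm by 85 mm) begins 54 mm behind the grasp point. The pads swing forward as they close: fully open they stand 13 mm farther back than shut.
Start: joints at [1.201, 0.359, 1.51, -0, 1.272, -0.115], TCP at [0.151, 0.581, 0.245] pointing down, gripper open.
Joint ranges: [-2.97, 2.97], [-1.01, 2.36], [0.21, 2.38], [-0.96, 4.11], [0.2, 2.71], [-2.98, 2.98]. Speed limits (rad/s): [2.39, 2.39, 3.14, 3.14, 3.14, 3.14].

## Interface

Orientations are given as a rotation vector (axis times angle).
In Python, from cell import monitor, imaging, r, spotter gives the robot as it stands.
- The arm moves only by the shell command python3 -m crank 'ROWS' [OPENING] [FORCE]. ROWS is JSON, a list of rows, each a list of 4 numbers: the shift along the tool's x, y, z in m, then the turn about the tool's z in rad. A call has 1 to 20 rows; each row shifts and turns the commanded pose from where the row before left it, along the tool's axes as they then stand; what a row does not reach is not made up. A row lasts 1/10 s, in which the tool goes at most 50 mm and 8.59 degrees, less where a joint would pass 70% of its speed; a pose out of reach is approached as far as the arm can. A call with a gripper value outside its range is refused whole. OPENING is the finger opening in m, from 0 to 0.0854, set as the call begins (- or left out, the last holds). The fingers move at their own pace and stop on an object; FORCE is the grip in N (left out, the last holds). Time passes only in rows, so rows that do not move let the fingers close. It gives the time, the measured TCP pose, the force, the opening and the grip force at its end, in the units of the state.
- monitor.sense(): the state, without advancing time (a new reading comes with each control period).
- imaging.grab_frame(name): name is "side" or "top" or "wrist"; returns the picture (480x640x3 uint8, red, green, blue); there is no depth.
- imaging.calibration(name): a dict with "fovy" (degrees; the focal length in pixels is half the picture's height over the tangent of half this angle, whatever the lens; pixels are square), "cx", "cy" (the principal point, pixels), "dist" ([k1, k2, p1, p2, k3] as OpenCV has them; the pictures are not rectified), "R" (3x3) and "t" (3): a world point X has camera coordinates R X + t; the wrist camera has in their place "mount" (4x4, takes a point from camera to tool coordinates, whose origin is the TCP and whose axes are the flange's). Camera axes: x right, y down, z forward; pixel columns grow to the right and rows downward; lengths in m; the calibration is good to about 2 mm. A picture is of the moment at which its call begins: read the wrist's pose just before it. calibration takes no time and is no camera call.
- r.sign_off(): hands the job in; it is judged then, once.
Trained networks look in the newest picture that a camera, given by its name, has taken for a name from the list of things; names that differ only in an ending like _2 or _b are one class to them, and where a whole thing is asked for, a point or a joint stands for the part that bears it (a point fixed in the world has none). Each returns a list of dicts, best first, with "p" (0 to 1); they miss things now and then, are a little off and sometimes report something else, mostly with a low value. They report only what shows in the picture. A call takes as long as a camera call. They do not tell look-alikes from the thing itself.
- spotter.outline_of(camera, target): "pixels" (480x640 bool, what is visible of it) and "bbox" ([left, top, right, bottom] in pixels, round what is visible of it).
- spotter.tip_of(camera, target): "position" ([column, row] in pixels: a listed point, or the origin of a listed thing).
The state is a dict: "time": time; "joints": joint angles; "joint_velocities": joint speeds; "tau": joint torques, N m; "tool_pos": TCP position; "orientation": TCP orientation; "ft_force": force on the tool from outside, world axes, zero at the start; "ft_torque": the same for the moment, N m; "gripper_width": opening from 0.0 (shut) to 1.0 (fully open); "finger_force": force on a finger pad.
Only numpy, scipy, OpenCV 4.12 (cv2) and the standard library are available. Lean on these libraries where they do the work, as an engineer would, in place of code of your own. Each camera call takes 0.05 s, during which the arm holds its last target. There are 200 camera calls.

## Task

Take the stack of clamp parts apart from the top down and put each part in its own place before taking the next: the cone washer over the stud, crown up on the washers already there so that their faces go on alternating, the collar in the round recess, and each of the two bars lying flat in the recess of its own length. Set the parts down rather than drop them, and leave the blade flange and the tape measure where they are.

Things in the scene. Friction and masses are not known exactly. Their poses are not given: they have to be found in the camera images.
- cone_washer: Loose dark steel conical spring washer (disc spring) on top of the stack, crown up: outside diameter 44, rim upright for the lower 5, then sloping up to the crown, 10 high in all, bore 20; grip it by the rim from above. Origin at the centre of its underside, z up. About 60 g. Sizes in mm.
- collar: Loose plain aluminium collar (thick ring), outside diameter 60, bore 25, 18 high, under the cone washer. Origin at the centre of its underside, z up. About 0.2 kg. Sizes in mm.
- short_bar: Loose flat steel bar 40 x 100 x 18 high, long along its own y, one 13 hole in the middle; lies crosswise on the long bar and carries the collar. Origin at the centre of its underside, z up. About 0.28 kg. Sizes in mm.
- long_bar: Loose flat steel bar 40 x 140 x 18 high, long along its own y, a 13 hole near each end; lowest of the stack, lies on the worktop. Origin at the centre of its underside, z up. About 0.4 kg. Sizes in mm.
- long_board: Fixed pale wooden board 78 x 178 x 12 high, long along its own y, with a rectangular recess 56 x 156, 4 deep (recess floor 8 above the worktop), centred: place of the long bar. Origin at the centre of its underside, z up. Sizes in mm.
- short_board: Fixed pale wooden board 78 x 138 x 12 high, long along its own y, with a rectangular recess 56 x 116, 4 deep (recess floor 8 above the worktop), centred: place of the short bar. Origin at the centre of its underside, z up. Sizes in mm.
- round_board: Fixed pale wooden board 98 x 98 x 12 high with a round recess of diameter 76, 4 deep (recess floor 8 above the worktop), centred: place of the collar. Origin at the centre of its underside, z up. Sizes in mm.
- stud: Fixed upright steel stud, diameter 16, on a grey round foot of diameter 68 and height 10; it tapers over its uppermost 14 to diameter 8 at its top, 60 above the worktop. Two cone washers like the loose one are fixed on it, the lower crown up, the upper crown down (rim uppermost), so that the next one rests rim on rim with its underside 30 above the worktop. Origin at the centre of its underside, z up. Sizes in mm.
- blade_flange: Bystander: loose round steel blade flange, diameter 70, with a hub, 22 high, beyond the work. Origin at the centre of its underside, z up. Sizes in mm.
- tape_measure: Bystander: loose yellow and black tape measure, 40 x 80 x 68 high, beyond the work. Origin at the centre of its underside, z up. Sizes in mm.
There are look-alikes about, which are no part of the job. Leave any blue, brown or green look-alike of the collar alone.

How it is judged:
By the outcome, as a careful person would: the job done as asked, in the order asked, and still so for the second after the job is handed in, with the robot touching nothing.
It also fails if it takes over 99 s, if anything falls off the work surface, if the arm or the gripper's body presses on something with over 40 N, if the wrist force passes 120 N, or if a joint passes its speed limit or range.

## Working session

There is one attempt and no reset: what is moved stays moved. The work goes in short steps, Python scripts to look and compute and a shell command to move; the robot and the scene stay as the last step left them, time stands still between calls to the robot, and variables do not carry over. Pictures are saved under pics/ and viewed, at most 15 in all, crops included, and the job is handed in when it is done.

```bash
ls; mkdir -p pics; python3 - <<'E'
from cell import monitor, imaging
import cv2
s=monitor.sense();print(s['time'],s['tool_pos'],s['orientation'],s['gripper_width'])
for n in("side","top"):
    cv2.imwrite(f"pics/{n}0.png",imaging.grab_frame(n)[:,:,::-1]);c=imaging.calibration(n);print(n,c)
print(imaging.calibration("wrist"))
E
```

```text
pics
0.0 [0.15098898 0.57998061 0.24443298] [-3.99111359e-01 -3.11566151e+00  2.95315075e-03] 1.0015857228975604
side {'fovy': 51.76111771108075, 'cx': 320.40418417171503, 'cy': 238.90278244275356, 'dist': array([-0.13344622,  0.        ,  0.        ,  0.        ,  0.        ]), 'R': array([[ 0.99960458, -0.02211753,  0.01736381],
       [ 0.00262923, -0.54128576, -0.84083459],
       [ 0.02799597,  0.84054776, -0.54101357]]), 't': array([-0.59208809,  0.04565114,  0.93850001])}
top {'fovy': 52.2489086832039, 'cx': 321.8520010487529, 'cy': 245.5470282441475, 'dist': array([0.02231086, 0.        , 0.        , 0.        , 0.        ]), 'R': array([[-2.90935530e-02, -9.99559760e-01, -5.81813086e-03],
       [-9.74237521e-01,  2.96578226e-02, -2.23565799e-01],
       [ 2.23639929e-01, -8.36082020e-04, -9.74671474e-01]]), 't': array([0.05162602, 0.60491911, 0.83300077])}
{'fovy': 63.72262235417892, 'cx': 316.10058678434865, 'cy': 242.2383878968014, 'dist': array([0.02377933, 0.        , 0.        , 0.        , 0.        ]), 'mount': array([[ 3.52739967e-04, -9.47774731e-01, -3.18940332e-01,
         8.22992286e-02],
       [ 9.99999900e-01,  4.22218909e-04, -1.48706438e-04,
        -1.02153668e-03],
       [ 2.75602843e-04, -3.18940247e-01,  9.47774785e-01,
        -1.28749606e-01],
       [ 0.00000000e+00,  0.00000000e+00,  0.00000000e+00,
         1.00000000e+00]])}
```

View pics/top0.png

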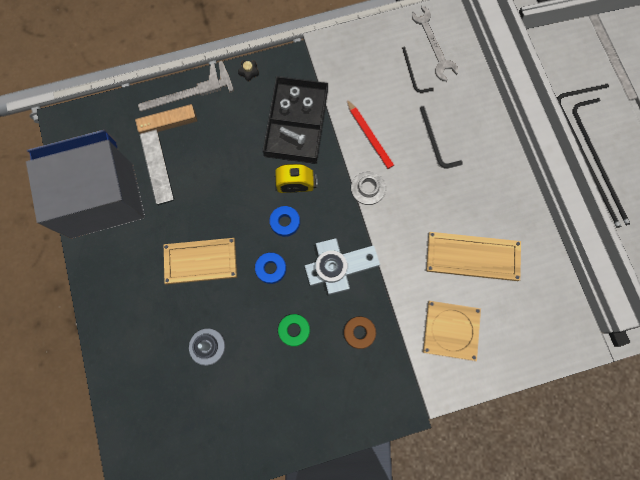

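View pics/side0.png

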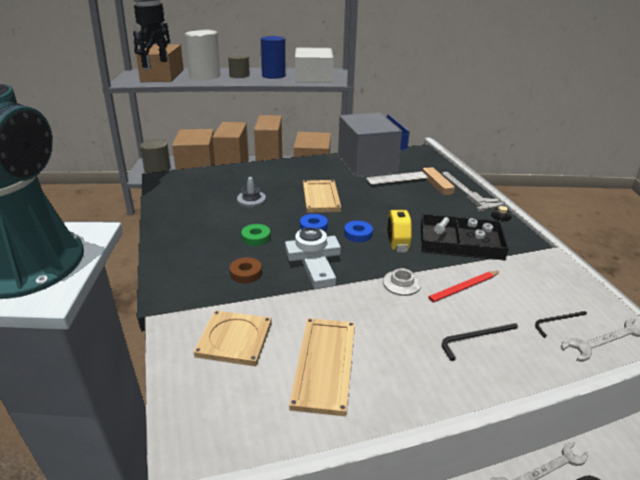

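```bash
cat > h.py <<'E'
import numpy as np, cv2
from scipy.spatial.transform import Rotation as Ro
from cell import monitor, imaging, r, spotter
def cam(n):
    c=imaging.calibration(n); f=240/np.tan(np.radians(c['fovy']/2))
    K=np.array([[f,0,c['cx']],[0,f,c['cy']],[0,0,1]])
    if n=='wrist':
        s=monitor.sense(); T=np.eye(4);T[:3,:3]=Ro.from_rotvec(s['orientation']).as_matrix();T[:3,3]=s['tool_pos']
        M=np.linalg.inv(T@c['mount']); return K,c['dist'],M[:3,:3],M[:3,3]
    return K,c['dist'],np.array(c['R']),np.array(c['t'])
def ray(C,px,z):
    "world points at height z for pixels"
    K,d,R,t=C; p=cv2.undistortPoints(np.array(px,float).reshape(-1,1,2),K,d)[:,0]
    o=-R.T@t; v=np.c_[p,np.ones(len(p))]@R
    return o+v*((z-o[2])/v[:,2])[:,None]
def proj(C,X):
    K,d,R,t=C; return cv2.projectPoints(np.array(X,float).reshape(-1,1,3),cv2.Rodrigues(R)[0],t,K,d)[0][:,0]
def rows_for(xy,z,yaw=None):
    "tool-frame shift to reach world target; yaw = desired world angle of tool y axis (mod pi)"
    s=monitor.sense(); R=Ro.from_rotvec(s['orientation']).as_matrix()
    d=R.T@(np.array([*xy,z])-s['tool_pos']); ya=np.arctan2(R[1,1],R[0,1])
    print('tool pos',np.round(s['tool_pos'],4),'y-axis ang',round(np.degrees(ya),2),'shift',np.round(d,4),'j6',round(s['joints'][5],3))
    if yaw is not None:
        w=(yaw-ya+np.pi/2)%np.pi-np.pi/2; print('turn about tool z',round(-w,3))
def rect(C,m,z):
    "min-area rectangle of mask pixels mapped to plane z: centre, sizes, long axis angle deg"
    cs=max(cv2.findContours(m.astype('uint8'),0,1)[0],key=cv2.contourArea)
    P=ray(C,cs[:,0],z)[:,:2]
    (c,(w,h),a)=cv2.minAreaRect((P*1000).astype('float32'))
    return np.array(c)/1000,(round(w,1),round(h,1)),(a if w>h else a+90)
E
python3 - <<'E'
from h import *
C=cam('top')
Z=dict(cone_washer=.059,collar=.054,short_bar=.036,long_bar=.018,long_board=.012,short_board=.012,round_board=.012,stud=.01,blade_flange=.01,tape_measure=.068)
for n,z in Z.items():
    for o in spotter.outline_of('top',n)[:3]:
        print(n,round(o['p'],2),o['bbox'],*rect(C,o['pixels'],z))
E
```

```text
cone_washer 0.7 [318.8, 253.4, 344.7, 275.7] [0.56984369 0.01922122] (39.5, 40.9) 133.46118545532227
cone_washer 0.32 [315.7, 248.0, 350.3, 283.5] [0.56941998 0.01784691] (59.1, 60.0) 178.2845001220703
collar 0.96 [256.0, 255.8, 286.9, 284.4] [0.57003796 0.13101279] (55.8, 60.5) 179.30612182617188
collar 0.77 [278.6, 313.4, 311.4, 345.2] [0.45619687 0.08919646] (56.0, 55.1) 88.29515838623047
collar 0.65 [343.6, 313.3, 375.9, 349.9] [ 0.44831778 -0.02852551] (57.7, 56.7) 88.333984375
short_bar 0.69 [317.9, 238.7, 349.4, 294.7] [0.53624445 0.00820034] (26.4, 41.9) 104.27258110046387
short_bar 0.53 [420.9, 302.0, 480.7, 358.0] [ 0.44883972 -0.19975595] (98.2, 97.6) 80.22832489013672
long_bar 0.93 [304.3, 248.5, 378.1, 286.6] [ 0.58616516 -0.03877704] (42.3, 65.1) 102.57495975494385
long_board 0.67 [425.0, 233.3, 522.3, 278.4] [ 0.58914496 -0.25954489] (180.4, 81.3) 81.75019073486328
short_board 0.81 [161.3, 239.5, 235.5, 282.8] [0.59569897 0.27312451] (82.1, 141.1) 93.18810606002808
short_board 0.5 [316.4, 239.6, 351.3, 293.0] [0.540383   0.00707616] (27.2, 41.3) 102.36637878417969
round_board 0.72 [421.9, 301.0, 481.5, 360.3] [ 0.45051511 -0.20554128] (101.3, 99.9) 79.70700073242188
round_board 0.68 [348.3, 172.7, 383.7, 203.8] [ 0.73545642 -0.06182568] (66.5, 68.0) 177.58707427978516
stud 0.96 [189.2, 330.5, 224.5, 366.1] [0.43328354 0.25549585] (66.6, 65.6) 0.9969388842582703
stud 0.39 [302.3, 245.3, 378.0, 286.7] [ 0.58868536 -0.03968033] (42.5, 67.6) 103.95271015167236
blade_flange 0.57 [350.0, 170.7, 382.4, 202.7] [ 0.73616443 -0.06203956] (66.8, 68.0) 178.16034698486328
tape_measure 0.87 [275.5, 161.2, 317.2, 193.1] [0.740979   0.08002973] (78.4, 58.6) 88.4822769165039
```

The top view shows the stack centred at about (331,266). The collar candidates are blue at (285,221) and (270,268), green at (293,330), brown at (360,333), plain aluminium in the stack at (331,266) and the blade flange at (368,188). I choose the aluminium one in the stack under the cone washer. The boards are at (200,260) for short, (474,257) for long and (452,330) for round, and the stud is at (206,347).

```bash
python3 - <<'E'
from h import *
rows_for((.5695,.018),.2,np.radians(104))
im=imaging.grab_frame('top')[200:340,250:410]
cv2.imwrite('pics/crop1.png',cv2.resize(im,None,fx=4,fy=4,interpolation=2)[:,:,::-1])
E
```

```text
tool pos [0.1512 0.5806 0.2453] y-axis ang 75.4 shift [-0.5466 -0.4391  0.0453] j6 -0.115
turn about tool z -0.499
```

View pics/crop1.png

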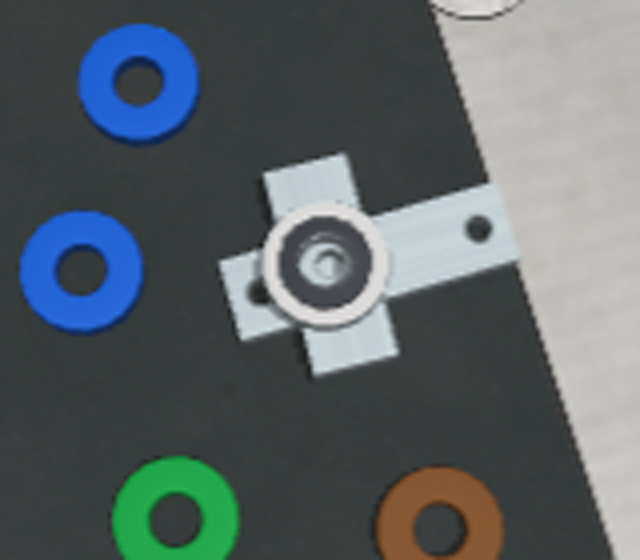

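The crop confirms it: the dark cone washer sits on the pale aluminium collar at crop (325,262), on the short bar crossing the long bar.

```bash
python3 -m crank '[[-0.0273,-0.022,0.0023,0],[-0.0273,-0.022,0.0023,0],[-0.0273,-0.022,0.0023,0],[-0.0273,-0.022,0.0023,0],[-0.0273,-0.022,0.0023,0],[-0.0273,-0.022,0.0023,0],[-0.0273,-0.022,0.0023,0],[-0.0273,-0.022,0.0023,0],[-0.0273,-0.022,0.0023,0],[-0.0273,-0.022,0.0023,0],[-0.0273,-0.022,0.0023,0],[-0.0273,-0.022,0.0023,0],[-0.0273,-0.022,0.0023,0],[-0.0273,-0.022,0.0023,0],[-0.0273,-0.022,0.0023,0],[-0.0273,-0.022,0.0023,0],[-0.0273,-0.022,0.0023,0],[-0.0273,-0.022,0.0023,0],[-0.0273,-0.022,0.0023,0],[-0.0273,-0.022,0.0023,0]]' 0.052 && python3 -m crank '[[0,0,0,-0.125],[0,0,0,-0.125],[0,0,0,-0.125],[0,0,0,-0.125],[0,0,0,0],[0,0,0,0]]'
cat > look.py <<'E'
from h import *
import sys
C=cam('wrist'); im=imaging.grab_frame('wrist')
if sys.argv[1]!='-': cv2.imwrite(f'pics/{sys.argv[1]}.png',im[:,:,::-1])
for a in sys.argv[2:]:
    n,z=a.split(':'); 
    for o in spotter.outline_of('wrist',n)[:2]: print(n,round(o['p'],2),np.round(o['bbox']),*rect(C,o['pixels'],float(z)))
s=monitor.sense();print(s['time']);rows_for((.57,.018),.2,0)
E
python3 look.py w1 cone_washer:.059 collar:.054 short_bar:.036 long_bar:.018
```

```text
time: 2.65
tool_pos: [0.5695, 0.0159, 0.1993]
orientation: [0.399, 3.116, 0.0]
ft_force: [0.2, 1.2, -0.2]
gripper_width: 0.609
finger_force: 0.0
time: 3.25
tool_pos: [0.5687, 0.0172, 0.1994]
orientation: [-0.379, 3.119, -0.0]
ft_force: [1.0, -0.2, 0.2]
gripper_width: 0.614
finger_force: 0.0
cone_washer 0.97 [286. 207. 345. 262.] [0.57153821 0.01779023] (43.2, 41.6) 40.922977447509766
cone_washer 0.44 [200. 196. 374. 252.] [ 0.57405664 -0.03464481] (37.9, 60.9) 104.85351753234863
collar 0.96 [350. 309. 383. 371.] [0.65174072 0.07879228] (59.6, 26.5) 20.299684524536133
collar 0.85 [401.  57. 486. 141.] [0.46232767 0.07819888] (51.8, 54.1) 108.24221801757812
short_bar 0.89 [287. 163. 340. 293.] [0.53761682 0.00642523] (27.3, 39.0) 104.98317623138428
long_bar 0.93 [201. 197. 373. 251.] [ 0.58677301 -0.03985327] (44.0, 70.3) 103.87260723114014
3.5
tool pos [0.5687 0.0172 0.1993] y-axis ang 103.99 shift [-0.0015  0.0004 -0.0007] j6 -1.906
turn about tool z -1.327
```

View pics/w1.png

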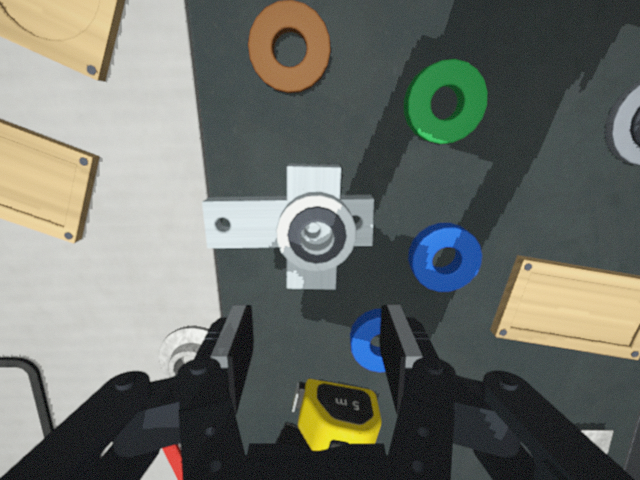

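```bash
python3 -m crank '[[-0.002,0,0.03,0],[0,0,0.04,0],[0,0,0.036,0],[0,0,0.013,0],[0,0,0.006,0],[0,0,0.001,0],[0,0,0.001,0],[0,0,0,0]]' && python3 look.py w2 cone_washer:.059; python3 -m crank '[[0,0,0.001,0],[0,0,0.001,0],[0,0,0,0]]'
```

```text
time: 4.3
tool_pos: [0.5718, 0.0176, 0.0737]
orientation: [-0.384, 3.115, -0.001]
ft_force: [0.4, 0.5, 0.4]
gripper_width: 0.607
finger_force: 0.0
cone_washer 0.71 [265. 272. 371. 364.] [0.57093994 0.01718509] (44.6, 42.6) 26.504703521728516
4.4
tool pos [0.5715 0.0176 0.0735] y-axis ang 104.05 shift [ 0.0011  0.0006 -0.1265] j6 -1.906
turn about tool z -1.326
time: 4.7
tool_pos: [0.5706, 0.0177, 0.0703]
orientation: [0.384, -3.118, 0.0]
ft_force: [-0.9, -0.5, 0.2]
gripper_width: 0.608
finger_force: 0.0
```

View pics/w2.png

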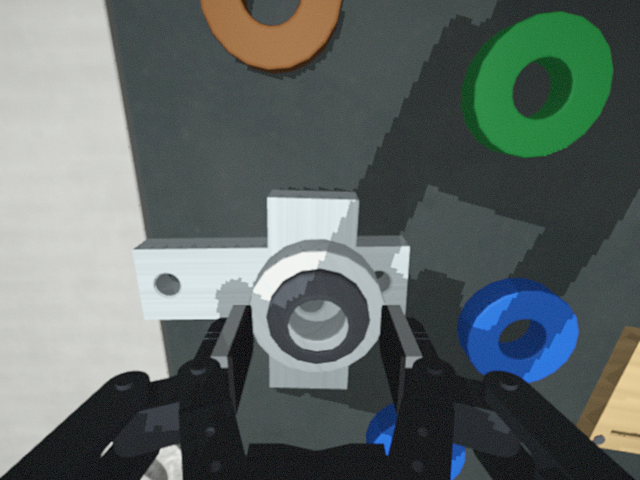

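The picture shows the washer at (318,315), centred between the pads at (235,345) and (405,345). I'll lower until the tips touch the collar.

```bash
for i in 1 2 3 4; do python3 -m crank '[[0,0,0.001,0],[0,0,0.001,0]]' | egrep 'time|pos|ft'; done
```

```text
time: 4.9
tool_pos: [0.5706, 0.0177, 0.0682]
ft_force: [0.1, -0.4, -0.1]
time: 5.1
tool_pos: [0.5706, 0.0177, 0.0662]
ft_force: [0.2, -0.4, 0.2]
time: 5.3
tool_pos: [0.5707, 0.0177, 0.0646]
ft_force: [-3.7, -0.1, 14.2]
time: 5.5
tool_pos: [0.5708, 0.0176, 0.0644]
ft_force: [-7.8, 0.5, 30.1]
```

```bash
python3 -m crank '[[0,0,-0.0022,0],[0,0,-0.0022,0],[0,0,0,0]]' | egrep 'pos|ft'; python3 -m crank '[[0,0,0,0],[0,0,0,0],[0,0,0,0],[0,0,0,0],[0,0,0,0]]' 0.035 30 ; python3 -m crank '[[0,0,-0.005,0],[0,0,-0.02,0],[0,0,-0.03,0],[0,0,-0.03,0],[0,0,0,0]]'; python3 - <<'E'
from h import *
rows_for((.4333,.2555),.15)
E
```

```text
tool_pos: [0.5708, 0.0176, 0.0669]
ft_force: [0.6, 0.8, 0.4]
time: 6.3
tool_pos: [0.5707, 0.0177, 0.0669]
orientation: [0.384, -3.118, 0.0]
ft_force: [-1.5, 0.3, 5.6]
gripper_width: 0.493
finger_force: 29.6
time: 6.8
tool_pos: [0.5735, 0.0175, 0.1555]
orientation: [-0.383, 3.111, -0.002]
ft_force: [0.8, -0.1, -0.8]
gripper_width: 0.492
finger_force: 30.7
tool pos [0.5735 0.0175 0.1555] y-axis ang 104.05 shift [0.0782 0.265  0.0044] j6 -1.906
```

```bash
python3 -m crank '[[0.002,0.038,0,0],[0.002,0.038,0,0],[0.002,0.038,0,0],[0.002,0.038,0,0],[0.002,0.038,0,0],[0.002,0.038,0,0],[0.002,0.037,0,0],[0,0,0,0],[0,0,0,0]]'|egrep 'time|pos|grip'; python3 look.py w3 stud:.01; python3 - <<'E'
from h import *
C=cam('wrist')
print(spotter.tip_of('wrist','stud')[:2], spotter.tip_of('top','stud')[:1])
print(proj(C,[[.4333,.2555,.06],[.4333,.2555,.03],[.4333,.2555,.01],[.4333,.2555,0]]))
E
```

```text
time: 7.7
tool_pos: [0.4918, 0.2716, 0.1508]
gripper_width: 0.485
stud 0.9 [269.  93. 365. 196.] [0.43341583 0.25501804] (68.0, 66.7) 16.53152084350586
7.8
tool pos [0.4926 0.2704 0.1511] y-axis ang 104.03 shift [-0.0138 -0.2637 -0.0487] j6 -1.436
turn about tool z -1.326
[] [{'position': [209.1, 345.4], 'p': 0.63}]
[[317.64356626 153.32915484]
 [317.48834591 148.56762758]
 [317.40352179 145.96515886]
 [317.36553766 144.79968305]]
```

View pics/w3.png

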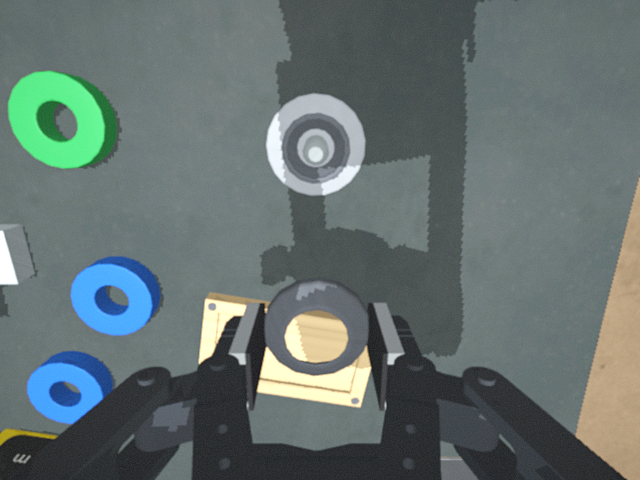

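The stud tip is at (316,153), where projection predicts it, and the washer is held level at (317,326). Next I'll measure the washer's offset in the hand.

```bash
python3 - <<'E'
from h import *
imaging.grab_frame('wrist')
C=cam('wrist'); s=monitor.sense(); p=s['tool_pos'];R=Ro.from_rotvec(s['orientation']).as_matrix()
for o in spotter.outline_of('wrist','cone_washer')[:2]:
    P=ray(C,np.argwhere(o['pixels'])[:,::-1],p[2]-.008); print(o['p'],o['bbox'])
    c,w,a=rect(C,o['pixels'],p[2]-.008); print(w,R.T@(np.array([*c,p[2]])-p))
a=np.linspace(0,6.28,60)
for dz,rr in((.0129,.022),(.008,.022),(.003,.01)):
    q=proj(C,[p+R@[rr*np.cos(t),rr*np.sin(t),dz] for t in a]); print(q.min(0),q.max(0))
rows_for((.433,.255),.1)
E
```

```text
0.87 [264.5, 277.4, 369.1, 375.8]
(43.9, 41.7) [ 2.56766122e-04 -6.61332434e-04  3.71919884e-07]
[265.19690274 273.51379354] [371.13506446 367.18384831]
[263.66952008 278.54136283] [372.79236897 374.49332176]
[292.75427368 312.62864747] [343.83580902 357.26956434]
tool pos [0.4931 0.2703 0.1516] y-axis ang 103.96 shift [ 0.062  -0.0003  0.0516] j6 -1.436
```

```bash
python3 -m crank '[[0.021,0,0,0],[0.021,0,0,0],[0.02,0,0,0],[0,0,0.03,0],[0,0,0.03,0],[0,0,0,0],[0,0,0,0]]'|egrep 'time|pos|grip|ft'; python3 - <<'E'
from h import *
rows_for((.433,.255),.05)
E
```

```text
time: 8.7
tool_pos: [0.4325, 0.2558, 0.0918]
ft_force: [0.6, -0.9, -0.7]
gripper_width: 0.487
tool pos [0.4325 0.2558 0.0918] y-axis ang 104.0 shift [-0.0003 -0.0008  0.0418] j6 -1.419
```

```bash
python3 -m crank '[[0,-0.0005,0.01,0],[0,0,0.01,0],[0,0,0.01,0],[0,0,0.01,0],[0,0,0.003,0],[0,0,0.003,0],[0,0,0,0]]'|egrep 'time|pos|grip|ft';  python3 -m crank '[[0,0,0.001,0],[0,0,0.001,0],[0,0,0,0]]'|egrep 'time|pos|grip|ft'
```

```text
time: 9.4
tool_pos: [0.4325, 0.2558, 0.0453]
ft_force: [0.7, 0.4, 0.1]
gripper_width: 0.485
time: 9.7
tool_pos: [0.4328, 0.2558, 0.0438]
ft_force: [1.2, 0.2, -1.2]
gripper_width: 0.488
```

```bash
for i in 1 2 ; do python3 -m crank '[[0,0,0.001,0],[0,0,0,0]]'|egrep 'time|pos|ft';done
```

```text
time: 9.9
tool_pos: [0.4329, 0.2559, 0.043]
ft_force: [0.2, 0.5, 2.4]
time: 10.1
tool_pos: [0.433, 0.2559, 0.0429]
ft_force: [-3.1, -1.2, 14.0]
```

Contact came at the expected height, so the washer is seated. I'll release gently and rise.

```bash
python3 -m crank '[[0,0,-0.001,0],[0,0,0,0],[0,0,0,0],[0,0,0,0]]' 0.06|egrep 'time|ft|grip';python3 -m crank '[[0,0,-0.02,0],[0,0,-0.035,0],[0,0,-0.04,0],[-0.02,0,-0.01,0],[-0.03,0,0,0],[0,0,0,0]]' 0.075|egrep 'time|pos'; python3 look.py w4 stud:.01; python3 - <<'E'
from h import *
imaging.grab_frame('top')
C=cam('top')
for o in spotter.outline_of('top','collar')[:5]: print(round(o['p'],2),o['bbox'],*rect(C,o['pixels'],.054))
rows_for((.570,.018),.15,np.radians(104.3))
E
```

```text
time: 10.5
ft_force: [-0.5, -0.7, 0.2]
gripper_width: 0.702
time: 11.1
tool_pos: [0.4859, 0.2692, 0.149]
stud 0.84 [267. 100. 368. 202.] [0.43266617 0.25578052] (66.5, 66.2) 57.983341217041016
11.2
tool pos [0.4811 0.2678 0.1473] y-axis ang 104.03 shift [-0.0256 -0.2639 -0.0527] j6 -1.433
turn about tool z -1.326
0.96 [315.2, 248.4, 349.9, 282.8] [0.57037274 0.0186648 ] (57.6, 60.3) 178.25995635986328
0.94 [266.7, 204.7, 301.5, 235.1] [0.65965277 0.10391696] (57.1, 59.0) 178.25355529785156
0.91 [256.2, 255.8, 283.7, 283.3] [0.5708775  0.13007297] (53.9, 54.9) 179.30630493164062
0.74 [277.6, 311.4, 312.4, 348.8] [0.4553461  0.09003999] (57.6, 56.8) 88.28300476074219
0.61 [343.9, 315.2, 376.0, 350.8] [ 0.44824878 -0.02938558] (56.2, 57.4) 132.70492553710938
tool pos [0.4797 0.2674 0.1469] y-axis ang 104.05 shift [-0.0271 -0.2639 -0.0031] j6 -1.433
turn about tool z -0.004
```

View pics/w4.png

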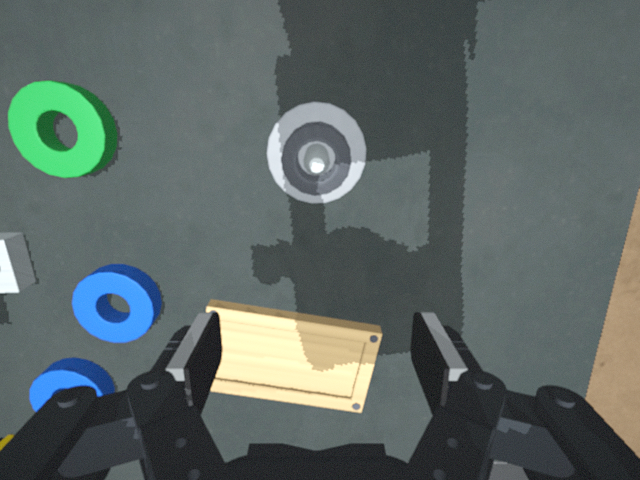

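The washer is on the stud at (317,155), fingers clear. Next is the collar.

```bash
python3 -m crank '[[-0.004,-0.0377,0,0],[-0.004,-0.0377,0,0],[-0.004,-0.0377,0,0],[-0.004,-0.0377,0,0],[-0.004,-0.0377,0,0],[-0.004,-0.0377,0,0],[-0.003,-0.0377,0,0],[0,0,0.03,0],[0,0,0.02,0],[0,0,0,0],[0,0,0,0]]'|egrep 'time|pos|ft'; python3 look.py - collar:.054 short_bar:.036; python3 - <<'E'
from h import *
rows_for((.5705,.018),.054,np.radians(104.3))
E
```

```text
time: 12.4
tool_pos: [0.5703, 0.0188, 0.0974]
ft_force: [-0.0, -0.1, 0.1]
collar 0.93 [439. 263. 550. 363.] [0.56025427 0.10792092] (56.8, 45.6) 57.68681335449219
collar 0.8 [359. 377. 430. 462.] [0.63427734 0.07748232] (40.3, 54.6) 175.66179656982422
short_bar 0.82 [270. 183. 349. 364.] [0.538367   0.00664413] (30.8, 40.5) 104.08908081054688
12.55
tool pos [0.572  0.0188 0.0988] y-axis ang 104.09 shift [ 0.002  -0.0004 -0.1012] j6 -1.904
turn about tool z -1.325
tool pos [0.572  0.0188 0.0988] y-axis ang 104.09 shift [ 0.0018 -0.0004  0.0448] j6 -1.904
turn about tool z -0.004
```

```bash
python3 -m crank '[[0.001,0,0.02,0],[0,0,0.015,0],[0,0,0.007,0],[0,0,0.003,0],[0,0,0,0],[0,0,0,0]]'|egrep 'time|pos|ft'; python3 -m crank '[[0,0,0,0],[0,0,0,0],[0,0,0,0],[0,0,0,0],[0,0,0,0]]' 0.05 40;python3 -m crank '[[0,0,-0.005,0],[0,0,-0.02,0],[0,0,-0.03,0],[0,0,-0.025,0],[0,0,0,0]]'|egrep 'time|pos|grip|ft|fin'; python3 - <<'E'
from h import *
rows_for((.4505,-.2045),.13)
E
```

```text
time: 13.15
tool_pos: [0.5711, 0.0183, 0.0534]
ft_force: [-0.6, -0.5, 0.6]
time: 13.65
tool_pos: [0.5711, 0.0181, 0.054]
orientation: [-0.384, 3.117, -0.001]
ft_force: [-1.1, -0.6, 7.5]
gripper_width: 0.678
finger_force: 41.2
time: 14.15
tool_pos: [0.5731, 0.0181, 0.1362]
ft_force: [0.9, -0.8, -2.5]
gripper_width: 0.675
finger_force: 43.7
tool pos [0.5731 0.0181 0.1362] y-axis ang 104.05 shift [ 0.173  -0.1861  0.0056] j6 -1.905
```

```bash
python3 -m crank '[[0.02,-0.0372,0,0],[0.02,-0.0372,0,0],[0.02,-0.0372,0,0],[0.02,-0.0372,0,0],[0.02,-0.0372,0,0],[0,0,0,0],[0,0,0,0]]'|egrep 'time|pos|grip|ft'; python3 look.py w5 round_board:.012 collar:.13; python3 - <<'E'
from h import *
rows_for((.4505,-.2045),.027)
print(proj(cam('wrist'),[[.4505,-.2045,.008]]))
E
```

```text
time: 14.85
tool_pos: [0.5177, -0.1869, 0.1318]
ft_force: [0.0, 0.1, -2.4]
gripper_width: 0.677
round_board 0.76 [208.  16. 421. 236.] [ 0.45003265 -0.20769144] (99.5, 99.2) 79.67835998535156
collar 0.73 [242. 253. 392. 404.] [ 0.51677924 -0.18824107] (65.6, 58.9) 13.7855806350708
collar 0.67 [519. 152. 626. 250.] [ 0.44462112 -0.11651454] (31.8, 36.7) 91.33105266094208
15.0
tool pos [ 0.5184 -0.1851  0.1322] y-axis ang 104.1 shift [-0.0995  0.1845 -0.0677] j6 -2.286
turn about tool z -1.325
tool pos [ 0.5184 -0.1851  0.1322] y-axis ang 104.1 shift [ 0.0704 -0.0024  0.1052] j6 -2.286
[[313.65450083 132.75485452]]
```

View pics/w5.png

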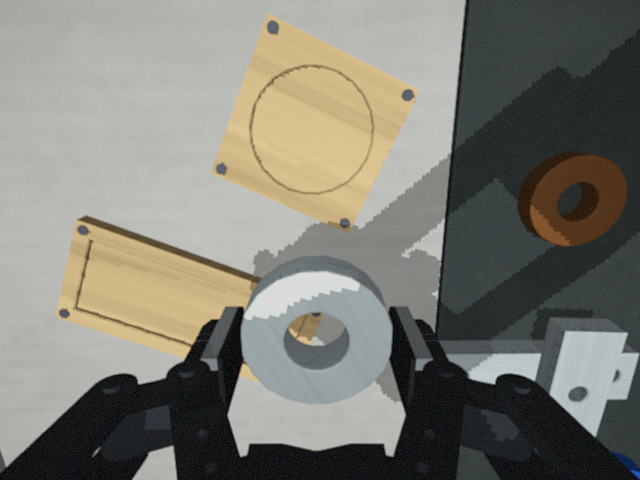

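The round recess is centred at (312,130) and the collar is held level at (316,335). That gives a shift of about (0.072, −0.003, 0.106).

```bash
python3 -m crank '[[0.024,-0.001,0,0],[0.024,-0.001,0,0],[0.024,-0.001,0,0],[0,0,0.03,0],[0,0,0.03,0],[0,0,0.02,0],[0,0,0,0],[0,0,0,0]]'|egrep 'time|pos|grip|ft'; python3 - <<'E'
from h import *
rows_for((.4483,-.2042),.026)
E
```

```text
time: 15.8
tool_pos: [0.4497, -0.2059, 0.0528]
ft_force: [0.9, 0.7, -3.2]
gripper_width: 0.673
tool pos [ 0.4497 -0.2059  0.0528] y-axis ang 104.14 shift [0.001  0.002  0.0268] j6 -2.387
```

```bash
python3 -m crank '[[0.001,0.001,0.01,0],[0,0,0.01,0],[0,0,0.004,0],[0,0,0.001,0],[0,0,0,0]]'|egrep 'time|pos|grip|ft'; for i in 1 2 3; do python3 -m crank '[[0,0,0.001,0],[0,0,0,0]]'|egrep 'time|pos|ft';done
```

```text
time: 16.3
tool_pos: [0.4482, -0.2062, 0.0276]
ft_force: [-0.3, 0.6, -1.8]
gripper_width: 0.677
time: 16.5
tool_pos: [0.4484, -0.2063, 0.0269]
ft_force: [-0.4, 0.2, -1.8]
time: 16.7
tool_pos: [0.4485, -0.2063, 0.0261]
ft_force: [0.3, -0.8, 2.2]
time: 16.9
tool_pos: [0.4485, -0.2063, 0.0259]
ft_force: [-2.2, 1.2, 14.2]
```

Contact came at the recess-floor height, so I'll release.

```bash
python3 -m crank '[[0,0,-0.001,0],[0,0,0,0],[0,0,0,0],[0,0,0,0]]' 0.075|egrep 'time|ft|grip';python3 -m crank '[[0,0,-0.02,0],[0,0,-0.035,0],[0,0,-0.04,0],[-0.02,0,-0.01,0],[-0.03,0,0,0],[-0.02,0,0,0],[0,0,0,0]]' 0.062|egrep 'time|pos'; python3 look.py w6 round_board:.012 collar:.026; python3 - <<'E'
from h import *
imaging.grab_frame('top')
C=cam('top')
for n,z in(('short_bar',.036),('long_bar',.018)):
  for o in spotter.outline_of('top',n)[:2]: print(n,round(o['p'],2),o['bbox'],*rect(C,o['pixels'],z))
rows_for((.570,.018),.15,np.radians(104.3))
E
```

```text
time: 17.3
ft_force: [-0.4, -0.0, -1.1]
gripper_width: 0.881
time: 18.0
tool_pos: [0.5189, -0.1891, 0.131]
round_board 0.58 [214.  11. 424. 234.] [ 0.44995639 -0.20761195] (98.5, 98.8) 169.90007781982422
collar 0.95 [525. 150. 633. 244.] [ 0.45019678 -0.04424133] (65.3, 56.4) 89.63369750976562
collar 0.84 [266.  77. 368. 181.] [ 0.44973645 -0.20675485] (57.9, 59.0) 104.16075229644775
18.15
tool pos [ 0.5149 -0.1888  0.1301] y-axis ang 104.07 shift [-0.1036  0.1873 -0.0698] j6 -2.293
turn about tool z -1.325
short_bar 0.76 [315.6, 239.0, 349.8, 293.5] [0.57389923 0.01615565] (102.3, 40.8) 12.491194725036621
long_bar 0.77 [300.6, 246.2, 381.1, 285.8] [ 0.58661237 -0.03834636] (44.1, 68.9) 103.62580490112305
tool pos [ 0.5149 -0.1891  0.1304] y-axis ang 104.01 shift [-0.1036  0.1876 -0.0196] j6 -2.293
turn about tool z -0.005
```

View pics/w6.png

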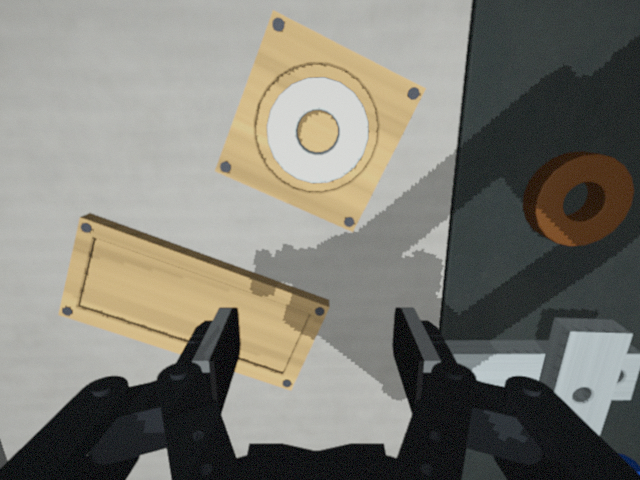

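The collar sits in the round recess at (318,130). Next is the short bar.

```bash
python3 -m crank '[[-0.021,0.037,0,0],[-0.021,0.037,0,0],[-0.021,0.037,0,0],[-0.021,0.037,0,0],[-0.021,0.037,0,0],[0,0,0.01,0],[0,0,0,0],[0,0,0,0]]'|egrep 'time|pos|ft'; python3 look.py w7 short_bar:.036 long_bar:.018; python3 - <<'E'
from h import *
rows_for((.573,.0165),.036,np.radians(104))
E
```

```text
time: 19.1
tool_pos: [0.5721, 0.0149, 0.1203]
ft_force: [0.6, 0.4, -0.4]
short_bar 0.79 [282. 175. 356. 343.] [0.5742865  0.01485084] (103.7, 40.6) 12.053403854370117
long_bar 0.8 [168. 216. 396. 289.] [ 0.58699292 -0.03982793] (45.2, 70.2) 104.87667655944824
long_bar 0.4 [ 0.  0. 51. 67.] [ 0.48969397 -0.16368489] (24.7, 34.0) 178.5168228149414
19.25
tool pos [0.5729 0.0144 0.1209] y-axis ang 103.94 shift [ 0.002   0.0041 -0.0791] j6 -1.909
turn about tool z -1.327
tool pos [0.5729 0.0144 0.1209] y-axis ang 103.94 shift [-0.0006  0.002   0.0849] j6 -1.909
turn about tool z -0.001
```

View pics/w7.png

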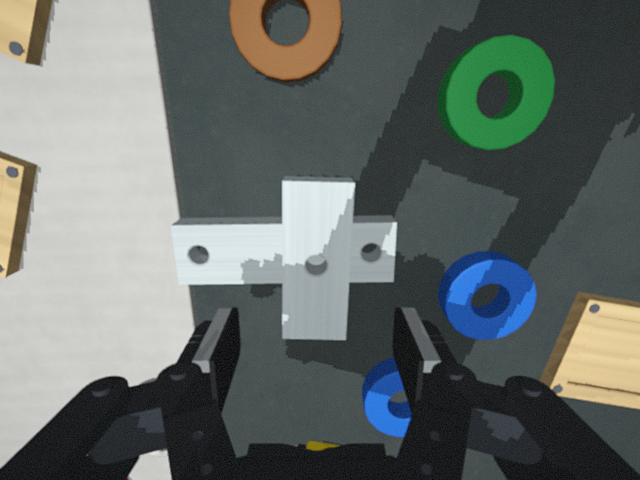

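The short bar's hole shows at (316,264), with the bar upright between the pads. I'll descend and grip.

```bash
python3 -m crank '[[0,0.001,0.03,0],[0,0,0.03,0],[0,0,0.015,0],[0,0,0.006,0],[0,0,0.002,0],[0,0,0,0],[0,0,0,0]]'|egrep 'time|pos|ft'; python3 -m crank '[[0,0,0,0],[0,0,0,0],[0,0,0,0],[0,0,0,0],[0,0,0,0]]' 0.03 60;python3 -m crank '[[0,0,-0.005,0],[0,0,-0.02,0],[0,0,-0.03,0],[0,0,-0.035,0],[0,0,-0.01,0],[0,0,0,0]]'|egrep 'time|pos|grip|ft|fin'; python3 - <<'E'
from h import *
rows_for((.595,.273),.14,np.radians(3.2))
E
```

```text
time: 19.95
tool_pos: [0.5737, 0.0165, 0.0387]
ft_force: [-0.4, 0.0, 0.5]
time: 20.45
tool_pos: [0.5738, 0.0166, 0.0389]
orientation: [-0.384, 3.116, -0.001]
ft_force: [-1.2, -0.7, 6.2]
gripper_width: 0.447
finger_force: 60.4
time: 21.05
tool_pos: [0.5741, 0.0168, 0.1393]
ft_force: [-0.3, 0.9, -2.7]
gripper_width: 0.45
finger_force: 61.0
tool pos [0.5741 0.0168 0.1393] y-axis ang 104.06 shift [-0.0825  0.2435 -0.0007] j6 -1.907
turn about tool z -1.381
```

```bash
python3 -m crank '[[-0.0121,0.0349,0,0],[-0.0121,0.0349,0,0],[-0.0121,0.0349,0,0],[-0.0121,0.0349,0,0],[-0.0121,0.0349,0,0],[-0.0121,0.0349,0,0],[-0.0121,0.0349,0,0],[0,0,0,-0.133],[0,0,0,-0.133],[0,0,0,-0.133],[0,0,0,-0.133],[0,0,0,-0.133],[0,0,0,-0.133],[0,0,0,-0.133],[0,0,0,-0.133],[0,0,0,-0.133],[0,0,0,-0.133],[0,0,0,0],[0,0,0,0]]'; python3 look.py w8 short_board:.012 short_bar:.135;python3 - <<'E'
from h import *
rows_for((.597,.2745),.028,np.radians(3.2))
E
```

```text
time: 22.95
tool_pos: [0.5948, 0.274, 0.1359]
orientation: [2.221, -2.219, -0.002]
ft_force: [1.0, 0.1, -2.2]
gripper_width: 0.439
finger_force: 61.2
short_bar 0.56 [257. 204. 377. 442.] [0.59434619 0.27159457] (102.1, 39.6) 89.54824829101562
23.1
tool pos [0.5954 0.2742 0.137 ] y-axis ang -179.87 shift [ 0.2562  0.0261 -0.0629] j6 -2.818
turn about tool z 0.002
tool pos [0.5954 0.2742 0.137 ] y-axis ang -179.87 shift [-0.0003 -0.0017  0.109 ] j6 -2.818
turn about tool z -0.054
```

View pics/w8.png

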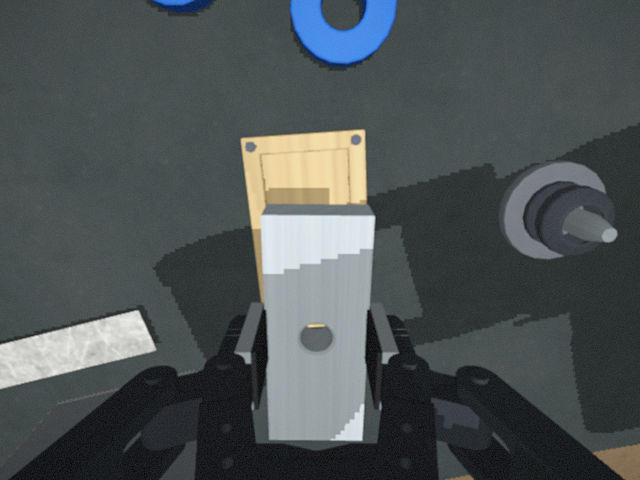

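The board's near end shows corners at (242,139) and (365,130), with recess corners at (261,154) and (350,148). I'll compute the centre from these.

```bash
python3 - <<'E'
from h import *
C=cam('wrist')
P=ray(C,[[242,139],[365,130],[261,154],[350,148]],.012);print(P)
for a,b,L in((0,1,.069),(2,3,.058)):
    d=P[b]-P[a]; e=d[:2]/np.linalg.norm(d[:2]); m=(P[a]+P[b])[:2]/2
    n=np.array([-e[1],e[0]]); n*=np.sign(n[1]); print(np.linalg.norm(d),np.degrees(np.arctan2(*n[::-1])),m+n*L)
E
```

```text
[[0.64198793 0.20746844 0.012     ]
 [0.56416082 0.20176308 0.012     ]
 [0.63036295 0.21671939 0.012     ]
 [0.57326376 0.21280701 0.012     ]]
0.07803595570378752 94.19274266000399 [0.59802965 0.2734311 ]
0.057233073822584135 93.9197201005864 [0.59784855 0.27262753]
```

```bash
python3 -m crank '[[0,-0.0025,0.02,-0.05],[0,0,0.03,0],[0,0,0.03,0],[0,0,0.012,0],[0,0,0.006,0],[0,0,0,0],[0,0,0,0]]'|egrep 'time|pos|ft';python3 - <<'E'
from h import *
rows_for((.598,.2743),.029,np.radians(3.5))
E
```

```text
time: 23.8
tool_pos: [0.5994, 0.2747, 0.0409]
ft_force: [0.4, 0.4, -2.2]
tool pos [0.5994 0.2747 0.0409] y-axis ang -176.9 shift [0.0004 0.0014 0.0119] j6 -2.871
turn about tool z -0.007
```

```bash
python3 -m crank '[[0,0.001,0.006,0],[0,0,0.003,0],[0,0,0.001,0],[0,0,0,0]]'|egrep 'time|pos|ft'; for i in 1 2 3 4; do python3 -m crank '[[0,0,0.001,0],[0,0,0,0]]'|egrep 'time|pos|ft';done
```

```text
time: 24.2
tool_pos: [0.5971, 0.2743, 0.0296]
ft_force: [-0.2, 0.1, -2.4]
time: 24.4
tool_pos: [0.5975, 0.2743, 0.029]
ft_force: [-0.5, 1.2, -0.1]
time: 24.6
tool_pos: [0.5975, 0.2744, 0.0289]
ft_force: [-2.3, -1.3, 7.2]
time: 24.8
tool_pos: [0.5975, 0.2744, 0.0289]
ft_force: [-6.0, -1.9, 15.1]
time: 25.0
tool_pos: [0.5975, 0.2744, 0.0289]
ft_force: [-6.8, -2.2, 22.6]
```

Seated at exactly the recess-floor height. I'll release, rise, turn and go to the long bar.

```bash
python3 -m crank '[[0,0,-0.003,0],[0,0,0,0],[0,0,0,0],[0,0,0,0]]' 0.058|egrep 'time|ft|grip';python3 -m crank '[[0,0,-0.02,0],[0,0,-0.035,0],[0,0,-0.04,0],[0,0,-0.025,0],[0,0,0,0.148],[0,0,0,0.148],[0,0,0,0.148],[0,0,0,0.148],[0,0,0,0.148],[0,0,0,0.148],[0,0,0,0.148],[0,0,0,0.148],[0,0,0,0.148],[0,0,0,0.148],[0,0,0,0]]'|egrep 'time|pos'; python3 - <<'E'
from h import *
im=imaging.grab_frame('top'); cv2.imwrite('pics/top2.png',im[:,:,::-1])
C=cam('top')
for n,z in(('short_bar',.026),('short_board',.012),('long_bar',.018),('long_board',.012)):
  for o in spotter.outline_of('top',n)[:1]: print(n,round(o['p'],2),o['bbox'],*rect(C,o['pixels'],z))
rows_for((.58,-.02),.14,np.radians(14))
E
```

```text
time: 25.4
ft_force: [-0.2, 0.6, -1.2]
gripper_width: 0.684
time: 26.9
tool_pos: [0.5971, 0.2742, 0.1482]
short_bar 0.84 [167.8, 246.9, 227.4, 273.0] [0.59504779 0.27454968] (43.1, 102.0) 92.72679400444031
short_board 0.72 [163.0, 240.7, 236.1, 284.8] [0.59587286 0.27271942] (80.9, 142.7) 94.98048734664917
long_bar 0.77 [301.2, 244.4, 380.5, 286.0] [ 0.57745856 -0.00401707] (42.2, 139.7) 104.75516319274902
long_board 0.65 [424.4, 233.4, 524.7, 279.6] [ 0.59065338 -0.25957513] (184.4, 83.4) 83.01265716552734
tool pos [0.5973 0.2743 0.1485] y-axis ang 98.45 shift [ 0.0603 -0.2886  0.0086] j6 -1.393
turn about tool z 1.474
```

View pics/top2.png

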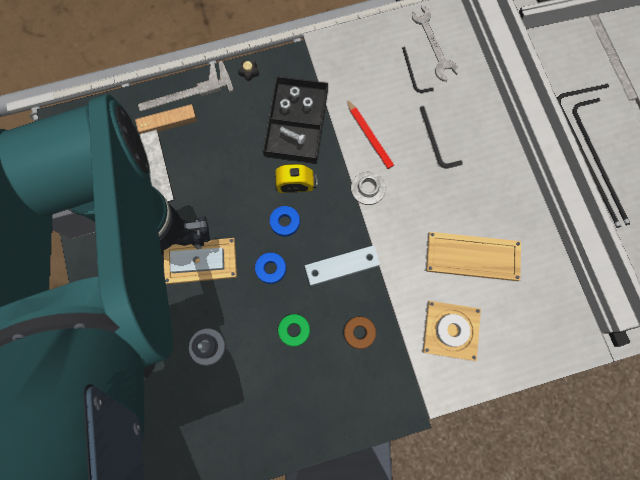

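The short bar is in its recess at (198,259), and the long bar lies free with its centre at (342,265). Next is the long bar.

```bash
python3 -m crank '[[0.0086,-0.0389,0,0],[0.0086,-0.0389,0,0],[0.0086,-0.0389,0,0],[0.0086,-0.0389,0,0],[0.0086,-0.0389,0,0],[0.0086,-0.0389,0,0],[0.0086,-0.0389,0,0],[0,0,0,0.147],[0,0,0,0.147],[0,0,0,0.147],[0,0,0,0.147],[0,0,0,0.147],[0,0,0,0.147],[0,0,0,0.147],[0,0,0,0.147],[0,0,0.02,0.147],[0,0,0.02,0.147],[0,0,0,0],[0,0,0,0]]'|egrep 'time|pos'; python3 look.py w9 long_bar:.018; python3 - <<'E'
from h import *
rows_for((.578,-.004),.0205,np.radians(14.5))
E
```

```text
time: 29.05
tool_pos: [0.5769, -0.0038, 0.1087]
long_bar 0.89 [281. 137. 357. 359.] [ 0.58011224 -0.00441647] (40.5, 140.7) 104.81882572174072
29.15
tool pos [ 0.5779 -0.0039  0.1096] y-axis ang 14.29 shift [ 0.0231 -0.0021 -0.0904] j6 -0.376
turn about tool z 0.249
tool pos [ 0.5779 -0.0039  0.1096] y-axis ang 14.29 shift [-0.0001 -0.      0.0891] j6 -0.376
turn about tool z -0.004
```

View pics/w9.png

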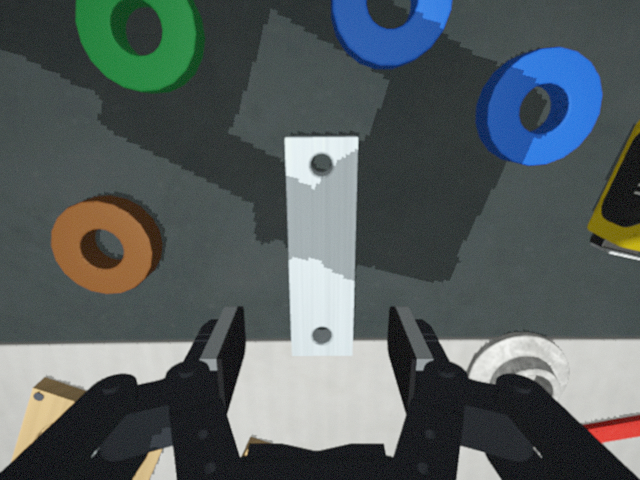

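The long bar is centred at (322,245) in line with the fingers. I'll descend and grip.

```bash
python3 -m crank '[[0,0.001,0.03,0],[0,0,0.03,0],[0,0,0.019,0],[0,0,0.007,0],[0,0,0.003,0],[0,0,0,0],[0,0,0,0]]'|egrep 'time|pos|ft'; python3 -m crank '[[0,0,0,0],[0,0,0,0],[0,0,0,0],[0,0,0,0],[0,0,0,0]]' 0.03 70;python3 -m crank '[[0,0,-0.005,0],[0,0,-0.02,0],[0,0,-0.03,0],[0,0,-0.035,0],[0,0,-0.02,0],[0,0,0,0]]'|egrep 'time|pos|grip|ft|fin'; python3 - <<'E'
from h import *
rows_for((.592,-.260),.14,np.radians(-7.7))
E
```

```text
time: 29.85
tool_pos: [0.5791, -0.0037, 0.0209]
ft_force: [-0.4, -0.1, 0.4]
time: 30.35
tool_pos: [0.5792, -0.0037, 0.0212]
orientation: [1.93, 2.476, 0.002]
ft_force: [-0.4, -1.0, 7.5]
gripper_width: 0.445
finger_force: 70.5
time: 30.95
tool_pos: [0.58, -0.0038, 0.1327]
ft_force: [0.8, -0.1, -3.4]
gripper_width: 0.446
finger_force: 71.6
tool pos [ 0.58   -0.0038  0.1327] y-axis ang 14.1 shift [-0.2514 -0.0508 -0.007 ] j6 -0.372
turn about tool z 0.381
```

```bash
python3 -m crank '[[-0.0359,-0.0073,0,0],[-0.0359,-0.0073,0,0],[-0.0359,-0.0073,0,0],[-0.0359,-0.0073,0,0],[-0.0359,-0.0073,0,0],[-0.0359,-0.0073,0,0],[-0.0359,-0.0073,0,0],[0,0,0,0.127],[0,0,0,0.127],[0,0,0,0.127],[0,0,0,0],[0,0,0,0]]'|egrep 'time|pos|grip'; python3 look.py w10 long_board:.012 long_bar:.13; python3 - <<'E'
from h import *
rows_for((.592,-.260),.0292,np.radians(-7.7))
E
```

```text
time: 32.15
tool_pos: [0.5888, -0.2593, 0.1283]
gripper_width: 0.442
long_board 0.88 [262. 100. 390. 302.] [ 0.59532965 -0.23908719] (131.9, 78.6) 82.62216186523438
long_bar 0.73 [252. 148. 376. 454.] [ 0.5896908 -0.2506156] (123.9, 39.4) 82.80915832519531
32.3
tool pos [ 0.5894 -0.2595  0.1292] y-axis ang -7.61 shift [ 0.2725 -0.0561 -0.0707] j6 -0.389
turn about tool z -0.133
tool pos [ 0.5894 -0.2595  0.1292] y-axis ang -7.61 shift [-0.0002  0.0027  0.1   ] j6 -0.389
turn about tool z 0.002
```

View pics/w10.png

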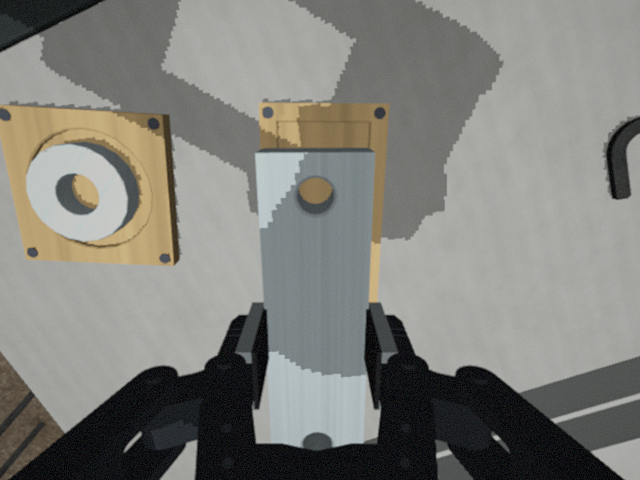

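The long board's near end shows corners at (260,103) and (390,103), with recess corners at (277,121) and (371,121).

```bash
python3 - <<'E'
from h import *
C=cam('wrist')
P=ray(C,[[260,103],[390,103],[277,121],[371,121]],.012)
for a,b,L in((0,1,.089),(2,3,.078)):
    d=P[b]-P[a]; e=d[:2]/np.linalg.norm(d[:2]); m=(P[a]+P[b])[:2]/2
    n=np.array([-e[1],e[0]]); n*=-np.sign(n[1]); c=m+n*L; print(np.linalg.norm(d),np.degrees(np.arctan2(*-n[::-1])),c)
    rows_for(c,.0292)
E
```

```text
0.07763839598987722 82.38861592805999 [ 0.59385951 -0.26304728]
tool pos [ 0.5894 -0.2595  0.1292] y-axis ang -7.61 shift [-0.003   0.0049  0.1   ] j6 -0.389
0.05698951988103793 82.39749734454367 [ 0.59347026 -0.26217726]
tool pos [ 0.5894 -0.2595  0.1292] y-axis ang -7.61 shift [-0.0022  0.0044  0.1   ] j6 -0.389
```

```bash
python3 -m crank '[[-0.0025,0.0045,0.02,0],[0,0,0.03,0],[0,0,0.025,0],[0,0,0.01,0],[0,0,0.004,0],[0,0,0,0],[0,0,0,0]]'|egrep 'time|pos|ft';python3 - <<'E'
from h import *
rows_for((.5935,-.2622),.0292,np.radians(-7.6))
E
```

```text
time: 33.0
tool_pos: [0.5948, -0.2634, 0.042]
ft_force: [0.8, 1.1, -3.4]
tool pos [ 0.5948 -0.2634  0.042 ] y-axis ang -7.72 shift [ 0.001  -0.0015  0.0128] j6 -0.388
turn about tool z -0.002
```

```bash
python3 -m crank '[[0.001,-0.001,0.006,0],[0,0,0.004,0],[0,0,0.001,0],[0,0,0,0]]'|egrep 'time|pos|ft'; for i in 1 2 3; do python3 -m crank '[[0,0,0.001,0],[0,0,0,0]]'|egrep 'time|pos|ft';done
```

```text
time: 33.4
tool_pos: [0.5928, -0.2617, 0.0295]
ft_force: [0.2, -0.6, -4.4]
time: 33.6
tool_pos: [0.5931, -0.2618, 0.0293]
ft_force: [-2.2, 0.9, 1.7]
time: 33.8
tool_pos: [0.5931, -0.2618, 0.0292]
ft_force: [-4.8, 2.4, 9.9]
time: 34.0
tool_pos: [0.5931, -0.2618, 0.0292]
ft_force: [-5.9, 3.3, 17.3]
```

Seated at the floor height. I'll release, retreat and check.

```bash
python3 -m crank '[[0,0,-0.002,0],[0,0,0,0],[0,0,0,0],[0,0,0,0]]' 0.06|egrep 'time|ft|grip';python3 -m crank '[[0,0,-0.02,0],[0,0,-0.035,0],[0,0,-0.04,0],[0,0,-0.04,0],[0.04,0,-0.01,0],[0.04,0,0,0],[0.04,0,0,0],[0.03,0,0,0],[0.03,0,0,0],[0,0,0,0],[0,0,0,0]]'|egrep 'time|pos'; python3 - <<'E'
from h import *
a=imaging.grab_frame('side')[130:430,150:450]; b=imaging.grab_frame('top')[150:380,140:540]
b=cv2.resize(b,(400,300*230//300*1)); cv2.imwrite('pics/fin.png',np.hstack([cv2.resize(a,(300,300)),cv2.copyMakeBorder(b,0,70,0,0,0)])[:,:,::-1])
E
```

```text
time: 34.4
ft_force: [0.7, 0.7, -0.2]
gripper_width: 0.705
time: 35.5
tool_pos: [0.6172, -0.0829, 0.1735]
```

View pics/fin.png

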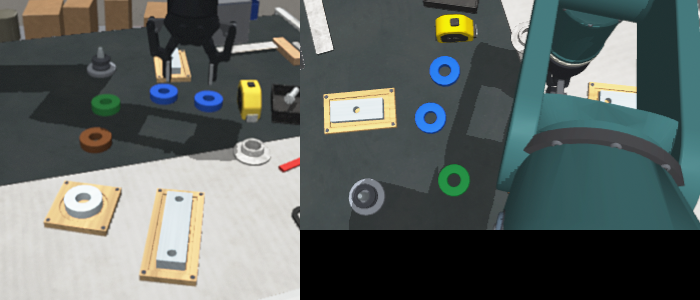

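The side view shows the collar at (83,200), the long bar at (175,230), the washer on the stud at (100,65), and the bystanders where they were. The top view shows the short bar in its recess at (358,110).

```bash
python3 -c "
from cell import r
print(r.sign_off())"
```

```text
the job is handed in; nothing more can be done
None
```

The job is handed in at about 36 s of robot time: the cone washer is on the stud crown up, the collar is in the round recess, and both bars lie flat in their own recesses. The bystanders and look-alikes were not touched.

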